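# Seat and clamp a round blank in the V jig

### The arm

A 7-joint arm with a two-finger parallel gripper is mounted at the origin on the work surface. World frame = base frame: x ahead of the robot, y to its left, z up, the work surface at z = 0. Lengths are in mm, angles in rad, forces in N, time in s.
With the tool pointing down it reaches from about 350 to 775 mm from the base axis. Payload 3.1 kg.
Tool frame: the origin (TCP) lies midway between the tips of the shut fingers; the grasp point (between the pads) lies tcp_to_grasp behind it (tcp_to_grasp is the distance from the TCP to the grasp point, in mm); z points along the fingers, y is the line along which they close (so a half turn about z gives the same grasp; the last joint's range is limited). The gripper opens to 85 mm and grips with 20 to 120 N. Pads are 22 mm wide; open, the fingers measure 114 mm over their backs; the gripper's body (76 mm by 85 mm) begins 54 mm behind the grasp point. The pads swing forward as they close: fully open they stand 13 mm farther back than shut.
Start: joints at [-1.382, 0.311, 0.014, 1.512, -0.004, 1.319, -0.027], TCP at [125.787, 535.439, 231.304] pointing down, gripper open.
Joint ranges: [-2.7, 2.7], [-0.3, 1.91], [-1.27, 1.3], [0.12, 2.57], [-1.44, 4.58], [0.2, 2.03], [-3.05, 3.05]. Speed limits (rad/s): [2.79, 2.79, 3.14, 3.14, 3.14, 3.14, 3.14].

### API

Orientations are given as a 3x3 rotation matrix whose columns are the frame's x, y, z axes.
In Python, from rig import sense, get_image, sign_off, tcp_to_grasp gives the robot as it stands.
- The arm moves only by the tool apply_moves, never from a script. Its argument "plan" is a list of rows, each an object with "claw": the finger opening in mm, from 0 to 85.4; "translation": the shift along the tool's x, y, z in mm, a list of three; "delta_rot": the turn, a rotation vector about the tool's x, y, z in degrees, a list of three. A call has 1 to 12 rows; each row shifts and turns the commanded pose from where the row before left it, along the tool's axes as they then stand; what a row does not reach is not made up. A row lasts 1/8 s, in which the tool goes at most 62.5 mm and 10.7 degrees, less where a joint would pass 70% of its speed; a pose out of reach is approached as far as the arm can. A call with a gripper value outside its range is refused whole. The fingers move at their own pace and stop on an object; "newtons" is the grip in N (left out, the last holds). Time passes only in rows, so rows that do not move let the fingers close. It gives the time, the measured TCP pose, the force, the opening and the grip force at its end, in the units of the state.
- sense(): the state, without advancing time (a new reading comes with each control period).
- get_image(name): name is "scene" or "top"; returns a dict with "frame" (480x640x3 uint8, red, green, blue), "fov_y" (degrees; the focal length in pixels is half the picture's height over the tangent of half this angle, whatever the lens; pixels are square), "cx", "cy" (the principal point, pixels), "distortion" ([k1, k2, p1, p2, k3] as OpenCV has them; the pictures are not rectified), "R" (3x3) and "t" (3): a world point X has camera coordinates R X + t. Camera axes: x right, y down, z forward; pixel columns grow to the right and rows downward; lengths in mm; the calibration is good to about 2 mm. A picture is of the moment at which its call begins. There is no depth.
- sign_off(): hands the job in; it is judged then, once.
The state is a dict: "t": time; "joints": joint angles; "qd": joint speeds; "joint_efforts": joint torques, N m; "tool_pos": TCP position; "orientation": TCP orientation; "contact_force": force on the tool from outside, world axes, zero at the start; "torque": the same for the moment, N m; "grip_width": opening from 0.0 (shut) to 1.0 (fully open); "finger_force": force on a finger pad.
Only numpy, scipy, OpenCV 4.12 (cv2) and the standard library are available. Lean on these libraries where they do the work, as an engineer would, in place of code of your own. Each camera call takes 0.05 s, during which the arm holds its last target. There are 200 camera calls.

### The job

Stand the tall thick round blank upright on the board of the V jig, push it home with the fingers until it bears on both faces of the V, and let go; then swing the cam lever round by its end until the cam holds the blank snugly in the V, ready for drilling. The wood bruises: press gently, never heave on the blank or the lever, and leave the other things on the bench where they are.

Things in the scene. Friction and masses are not known exactly. Their poses are not given: they have to be found in the camera images.
- blank: The tall thick round blank to be clamped (a toy tanker's body): a plain beech cylinder, 44 mm in diameter, 85 mm tall, about 90 g, standing on its flat end on the bench among two other blanks. Origin: centre of its underside; z along its axis.
- blank_slim: Another blank, not wanted: as tall (85 mm) but thin, 28 mm in diameter. Origin: centre of its underside. Leave it alone.
- blank_short: Another blank, not wanted: as thick (44 mm) but only 45 mm tall. Origin: centre of its underside. Leave it alone.
- jig: The V jig, screwed to the bench and immovable: a plywood board 240 mm (x) by 200 mm (y), 18 mm thick, with two hardwood battens standing on it that form a 90 degree V, and a cam clamp before the V's mouth. Origin: centre of the board's underside; its x axis points from the open mouth of the V into its corner (the pushing direction), z up.
- jaw_left: The batten on the +y side of the V (46 mm long, 20 mm thick, 46 mm high above the board; waxed like the whole jig, so things slide on it). Origin: the corner of the V at board height; the batten runs from there 45 degrees outwards to -x and +y of the jig, so that the mouth, 71 mm wide, lies 35 mm before the corner. A blank pushed above the batten's top tips.
- jaw_right: The same batten mirrored, on the -y side of the V. Origin: the corner of the V at board height.
- v_seat (a point): Where the centre of the blank's underside comes to rest when the blank bears on both faces: on the top of the board (18 mm above the bench), on the centre line of the V, 31 mm before its corner. Axes as the jig's.
- clamp: Steel foot of the cam clamp, fixed by its bolt in a slot of the board at a place that differs by a few mm from one set-up to the next. Carries the cam lever. Origin: on the pivot axis at board height, some 49 to 53 mm before v_seat (along -x of the jig) and 18 mm to +y. Bolt head: up to 24 mm above the board.
- cam_pivot (a point): On the lever's upright pivot axis, 11 mm above the board. The lever is one piece, 2 to 20 mm above the board: an eccentric disc (radius 24 mm, its centre 12 mm off the pivot) and a straight arm 20 mm wide. At its start the disc stands 11 to 17 mm clear of a seated blank, so the blank can be set down 5 to 8 mm short of its seat.
- lever_end (a point): Centre of the lever's rounded end (25 mm across), 95 mm from the pivot axis, 11 mm above the board; moves with the lever. With the joint at 0 the arm points 80 degrees anticlockwise from the jig's x axis, that is to the left of the V; clamped it points back out of the V's mouth.
- cam_lever (a joint): Angle of the hardwood cam lever about its upright pivot (rad), 0 to 2.2, growing anticlockwise seen from above; starts at 0 to 0.2 (open). Between about 1.1 and 1.7 the cam meets the seated blank; within 0.1 rad more it is snug, and beyond that the clamping force climbs steeply. It turns with 1 to 2 N at its end; 4 to 6 N there is snug, 10 N bruises. It stays where it is left.
- truck: Bystander: unfinished wooden toy truck, 200 mm long. Origin: centre of its underside.
- wheel: Bystander: loose wooden wheel lying flat, 52 mm in diameter, 18 mm thick. Origin: centre of its underside.
- glue: Bystander: white glue bottle, 56 mm in diameter, 170 mm tall. Origin: centre of its underside.
- mallet: Bystander: wooden mallet lying down, head 62 by 120 by 75 mm high, handle 220 mm. Origin: on the bench, 120 mm from the middle of the head towards the handle.
- try_square: Bystander: try square lying flat, stock 115 mm, blade 150 mm. Origin: under the middle of the stock.
Things that resemble listed ones, but are neither listed nor needed, are in the scene too. What is shaped like the blank but black or yellow is not meant.

How it is judged:
By the outcome, as a careful person would: the job done as asked, in the order asked, and still so for the second after the job is handed in, with the robot touching nothing.
It also fails if it takes over 72 s, if anything falls off the work surface, if the arm or the gripper's body presses on something with over 40 N, if the wrist force passes 120 N, or if a joint passes its speed limit or range.

## Working session

There is one attempt and no reset: what is moved stays moved. The work goes in short steps, Python scripts to look and compute and a tool call to move; the robot and the scene stay as the last step left them, time stands still between calls to the robot, and variables do not carry over. Pictures are saved under pics/ and viewed, at most 12 in all, crops included, and the job is handed in when it is done.

Besides the shell and the picture viewer there is one more tool, called after "Request:" by a JSON object that holds its "fn" and its "kwargs". apply_moves: Moves the arm, as the interface text tells. Its arguments: {"type":"object","properties":{"plan":{"type":"array","items":{"type":"object","properties":{"claw":{"type":"number"},"translation":{"type":"array","items":{"type":"number"}},"delta_rot":{"type":"array","items":{"type":"number"}}}}},"newtons":{"type":"number"}},"required":["plan"]}

```bash
mkdir -p pics; ls; cat > h.py <<'E'
import numpy as np, cv2
from rig import sense, get_image, sign_off, tcp_to_grasp
def cam(n):
    d=get_image(n); f=240/np.tan(np.radians(d["fov_y"])/2)
    d["K"]=np.array([[f,0,d["cx"]],[0,f,d["cy"]],[0,0,1]]); d["D"]=np.array(d["distortion"],float)
    d["R"]=np.array(d["R"]); d["t"]=np.array(d["t"]).ravel(); return d
def save(d,name): cv2.imwrite("pics/"+name,d["frame"][:,:,::-1])
def px2w(d,uv,z):
    p=cv2.undistortPoints(np.array(uv,float).reshape(-1,1,2),d["K"],d["D"]).reshape(-1,2)
    r=np.c_[p,np.ones(len(p))]@d["R"]; c=-d["R"].T@d["t"]
    return c+r*((np.asarray(z,float)-c[2])/r[:,2])[:,None]
def w2px(d,X):
    return cv2.projectPoints(np.array(X,float).reshape(-1,1,3),cv2.Rodrigues(d["R"])[0],d["t"],d["K"],d["D"])[0].reshape(-1,2)
E
python3 - <<'E'
from h import *
for n in("scene","top"):
    d=cam(n); save(d,n+"0.png"); print(n,-d["R"].T@d["t"],d["fov_y"],d["D"])
s=sense();print(s,tcp_to_grasp)
E
```

```text
pics
scene [1185.85338421 -862.72344205  833.24378924] 45.653237783868896 [0.01436855 0.         0.         0.         0.        ]
top [ 346.74288182   15.97223213 1076.09571306] 56.98157856933147 [-0.05640887  0.          0.          0.          0.        ]
{'t': 0.1, 'joints': array([-1.38173426,  0.3116519 ,  0.01396276,  1.51289875, -0.0044312 ,
        1.31919942, -0.02720185]), 'qd': array([ 0.00061368, -0.00096392,  0.00084198, -0.00268137, -0.00061251,
       -0.00055974,  0.00221868]), 'joint_efforts': array([ 6.90744182e-04, -3.80857658e+01,  1.46449129e-01, -2.31239462e+01,
        1.22481136e-02,  8.17664957e-03, -2.56088731e-05]), 'tool_pos': array([125.60632803, 534.79257366, 230.32538284]), 'orientation': array([[-9.73514260e-01,  2.28625883e-01, -4.37583192e-04],
       [ 2.28626296e-01,  9.73512037e-01, -2.08109927e-03],
       [-4.98006544e-05, -2.12602284e-03, -9.99997739e-01]]), 'contact_force': array([ 0.76312368, -1.07741042, -0.6232097 ]), 'torque': array([-0.02854306,  0.00299032,  0.00858322]), 'finger_force': 0.0, 'grip_width': 0.9997787380214143} 18.700000000000003
```

View pics/top0.png

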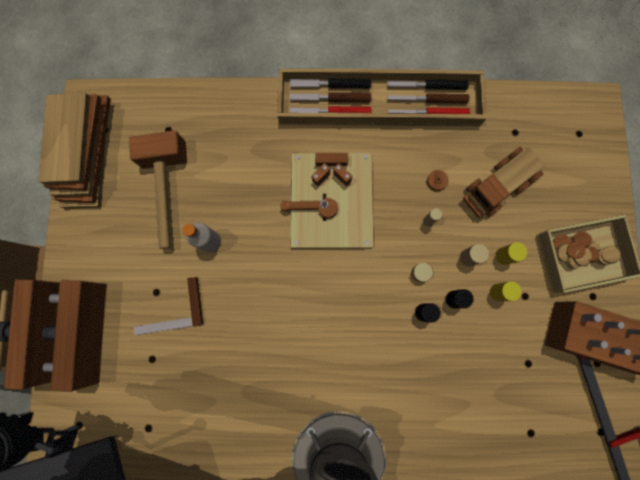

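View pics/scene0.png

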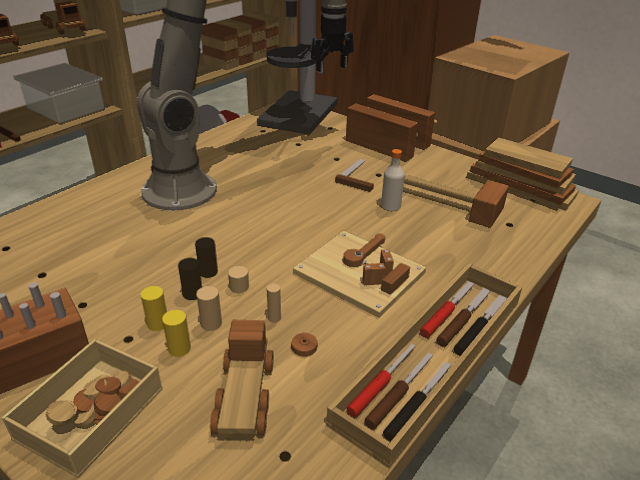

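The top view shows the jig board at about (332,200) with the V opening downwards and the lever pointing left. The tall thick blank is at (478,254), the short one at (423,272) and the slim one at (435,215). Next I enlarge the jig and the blanks.

```bash
python3 - <<'E'
from h import *
d=cam("top"); f=d["frame"][:,:,::-1]
a=cv2.resize(f[145:255,270:380],(600,600),interpolation=cv2.INTER_CUBIC)
b=cv2.resize(f[200:300,405:535],None,fx=1.5,fy=1.5,interpolation=cv2.INTER_CUBIC)
c=np.zeros((600,800,3),np.uint8); c[:,:600]=np.clip(a.astype(float)*1.3,0,255); c[:150,600:795]=b
cv2.imwrite("pics/jig.png",c)
# blank: predicted outlines vs. grey mask
hsv=cv2.cvtColor(np.ascontiguousarray(f),cv2.COLOR_BGR2HSV)
for p in[(478,254),(470,247),(435,215),(423,272),(450,254),(478,235)]: print(p,hsv[p[1],p[0]])
print(px2w(d,[[291,153],[371,153],[373,248],[291,248]],18).round(1))
print(px2w(d,[[480,253]],85).round(1))
E
```

```text
(478, 254) [ 21  89 160]
(470, 247) [ 18 114  85]
(435, 215) [ 25  83 159]
(423, 272) [ 24  80 162]
(450, 254) [ 18 128 129]
(478, 235) [ 18 123 154]
[[728.8 125.4  18. ]
 [730.3 -75.   18. ]
 [490.5 -78.7  18. ]
 [488.5 119.3  18. ]]
[[ 472.3 -315.3   85. ]]
```

View pics/jig.png

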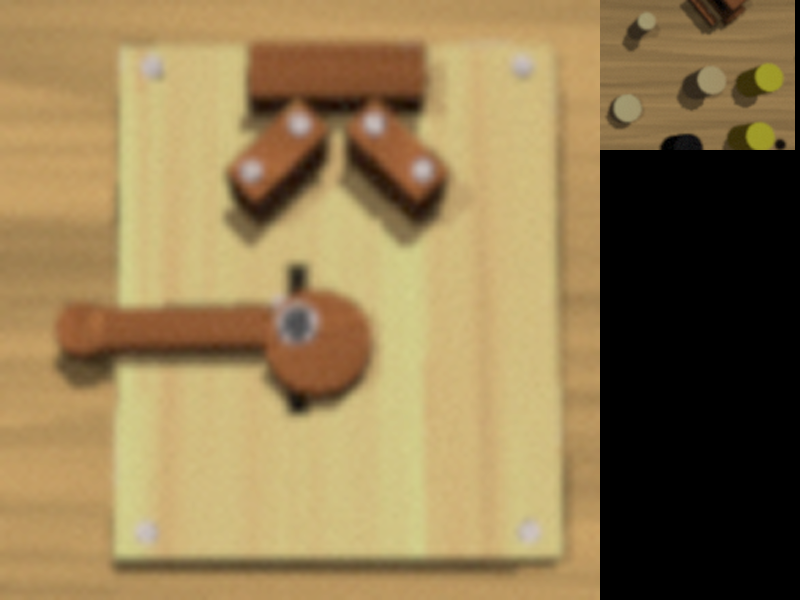

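The jig crop shows:
- Board corners at (120,44), (555,44), (563,556) and (114,556).
- Batten screws centred at about (276,147) on the left and (398,147) on the right.
- Bolt head at (297,323) and disc centre at (319,343).
- Lever end at (85,330).

Next I work out world positions. The arm can start moving in the same step.

```bash
python3 - <<'E'
from h import *
d=cam("top"); f=np.ascontiguousarray(d["frame"][:,:,::-1])
q=lambda L:[[270+x/5.4545-.4,145+y/5.4545-.4] for x,y in L]
print("board",px2w(d,q([(120,44),(555,44),(563,556),(114,556)]),18).round(1))
print("screws",px2w(d,q([(300,124),(252,170),(374,124),(423,170)]),65).round(1))
print("bolt",px2w(d,q([(297,323)]),42).round(1))
print("disc,end",px2w(d,q([(319,343),(85,330)]),38).round(1))
hsv=cv2.cvtColor(f,cv2.COLOR_BGR2HSV)
m=cv2.inRange(hsv,(19,50,130),(34,105,255))
n,l,st,c=cv2.connectedComponentsWithStats(m[195:300,400:500])
for i in range(1,n):
    if st[i,4]>60:
        uv=c[i]+[400,195]; print(uv.round(1),st[i],"z85",px2w(d,[uv],85).round(1),"z45",px2w(d,[uv],45).round(1))
E
```

```text
board [[729.7 124.   18. ]
 [731.2 -75.9  18. ]
 [494.1 -78.3  18. ]
 [492.1 120.6  18. ]]
screws [[676.6  39.6  65. ]
 [655.6  60.2  65. ]
 [676.8   7.3  65. ]
 [656.2 -14.1  65. ]]
bolt [[593.   40.3  42. ]]
disc,end [[585.   30.5  38. ]
 [590.  134.   38. ]]
[435.8 213.3] [ 30  13  12  11 105] z85 [[ 563.1 -217.2   85. ]] z45 [[ 571.9 -226.6   45. ]]
[479.1 252.9] [ 70  49  19  19 273] z85 [[ 472.6 -313.3   85. ]] z45 [[ 477.6 -326.6   45. ]]
[423.3 271.4] [ 15  68  18  18 263] z85 [[ 429.5 -185.4   85. ]] z45 [[ 432.9 -193.5   45. ]]
```

Request:
{"fn": "apply_moves", "kwargs": {"plan": [{"claw": 60,"translation": [-35,-37.5,0],"delta_rot": [0,0,0]},{"claw": 60,"translation": [-35,-37.5,0],"delta_rot": [0,0,0]},{"claw": 60,"translation": [-35,-37.5,0],"delta_rot": [0,0,0]},{"claw": 60,"translation": [-35,-37.5,0],"delta_rot": [0,0,0]},{"claw": 60,"translation": [-35,-37.5,0],"delta_rot": [0,0,0]},{"claw": 60,"translation": [-35,-37.5,0],"delta_rot": [0,0,0]},{"claw": 60,"translation": [-35,-37.5,0],"delta_rot": [0,0,0]},{"claw": 60,"translation": [-35,-37.5,0],"delta_rot": [0,0,0]},{"claw": 60,"translation": [-35,-37.5,0],"delta_rot": [0,0,0]},{"claw": 60,"translation": [-35,-37.5,0],"delta_rot": [0,0,0]},{"claw": 60,"translation": [-35,-37.5,0],"delta_rot": [0,0,0]},{"claw": 60,"translation": [-35,-37.5,0],"delta_rot": [0,0,0]}]}}

```text
t: 1.7
tool_pos: [432.3, 0.0, 231.4]
orientation: [[-0.974, 0.228, 0.001], [0.228, 0.974, 0.001], [-0.001, 0.001, -1.0]]
contact_force: [0.4, 1.2, 0.2]
grip_width: 0.703
finger_force: 0.0
```

The positions agree with the sizes given:
- **Seat:** about (646, 23).
- **Pivot:** about (593, 40).
- **Lever:** at about 0.2 rad.
- **Blank:** at (472.6, -313.3).

Next I turn the tool so its x lies along world x.

Request:
{"fn": "apply_moves", "kwargs": {"plan": [{"claw": 60,"translation": [0,0,0],"delta_rot": [0,0,10.4]},{"claw": 60,"translation": [0,0,0],"delta_rot": [0,0,10.4]},{"claw": 60,"translation": [0,0,0],"delta_rot": [0,0,10.4]},{"claw": 60,"translation": [0,0,0],"delta_rot": [0,0,10.4]},{"claw": 60,"translation": [0,0,0],"delta_rot": [0,0,10.4]},{"claw": 60,"translation": [0,0,0],"delta_rot": [0,0,10.4]},{"claw": 60,"translation": [0,0,0],"delta_rot": [0,0,10.4]},{"claw": 60,"translation": [0,0,0],"delta_rot": [0,0,10.4]},{"claw": 60,"translation": [0,0,0],"delta_rot": [0,0,10.4]},{"claw": 60,"translation": [0,0,0],"delta_rot": [0,0,10.4]},{"claw": 60,"translation": [0,0,0],"delta_rot": [0,0,10.4]},{"claw": 60,"translation": [0,0,0],"delta_rot": [0,0,10.4]}]}}

```text
t: 3.2
tool_pos: [431.5, 1.3, 231.2]
orientation: [[0.747, 0.664, -0.0], [0.664, -0.747, 0.0], [-0.0, -0.0, -1.0]]
contact_force: [-0.3, -0.2, -0.1]
grip_width: 0.7
finger_force: 0.0
```

Request:
{"fn": "apply_moves", "kwargs": {"plan": [{"claw": 60,"translation": [0,0,0],"delta_rot": [0,0,10.4]},{"claw": 60,"translation": [0,0,0],"delta_rot": [0,0,10.4]},{"claw": 60,"translation": [0,0,0],"delta_rot": [0,0,10.4]},{"claw": 60,"translation": [0,0,0],"delta_rot": [0,0,10.8]},{"claw": 60,"translation": [5,39,0]},{"claw": 60,"translation": [5,39,0]},{"claw": 60,"translation": [5,39,0]},{"claw": 60,"translation": [5,39,0]},{"claw": 60,"translation": [5,39,0]},{"claw": 60,"translation": [5,39,0]},{"claw": 60,"translation": [5,39,0]},{"claw": 60,"translation": [5,39,0]}]}}

```text
$.plan[4]: bad value
```

Request:
{"fn": "apply_moves", "kwargs": {"plan": [{"claw": 60,"translation": [0,0,0],"delta_rot": [0,0,10.4]},{"claw": 60,"translation": [0,0,0],"delta_rot": [0,0,10.4]},{"claw": 60,"translation": [0,0,0],"delta_rot": [0,0,10.4]},{"claw": 60,"translation": [0,0,0],"delta_rot": [0,0,10.4]},{"claw": 60,"translation": [5,39,0],"delta_rot": [0,0,0]},{"claw": 60,"translation": [5,39,0],"delta_rot": [0,0,0]},{"claw": 60,"translation": [5,39,0],"delta_rot": [0,0,0]},{"claw": 60,"translation": [5,39,0],"delta_rot": [0,0,0]},{"claw": 60,"translation": [5,39,0],"delta_rot": [0,0,0]},{"claw": 60,"translation": [5,39,0],"delta_rot": [0,0,0]},{"claw": 60,"translation": [5,39,0],"delta_rot": [0,0,0]},{"claw": 60,"translation": [0,0,0],"delta_rot": [0,0,0]}]}}

```text
t: 4.7
tool_pos: [467.1, -275.4, 231.2]
orientation: [[1.0, -0.0, -0.001], [-0.0, -1.0, -0.003], [-0.001, 0.003, -1.0]]
contact_force: [-1.4, 0.3, -0.1]
grip_width: 0.701
finger_force: 0.0
```

Request:
{"fn": "apply_moves", "kwargs": {"plan": [{"claw": 60,"translation": [5.5,38,0],"delta_rot": [0,0,0]},{"claw": 60,"translation": [0,0,40],"delta_rot": [0,0,0]},{"claw": 60,"translation": [0,0,40],"delta_rot": [0,0,0]},{"claw": 60,"translation": [0,0,30],"delta_rot": [0,0,0]},{"claw": 60,"translation": [0,0,25],"delta_rot": [0,0,0]},{"claw": 60,"translation": [0,0,24],"delta_rot": [0,0,0]},{"claw": 60,"translation": [0,0,20],"delta_rot": [0,0,0]},{"claw": 60,"translation": [0,0,0],"delta_rot": [0,0,0]}]}}

```text
t: 5.7
tool_pos: [473.6, -307.5, 50.7]
orientation: [[1.0, 0.008, -0.003], [0.008, -1.0, 0.003], [-0.003, -0.003, -1.0]]
contact_force: [-0.0, -0.1, -0.4]
grip_width: 0.702
finger_force: 0.0
```

```bash
python3 - <<'E'
from h import *
d=cam("scene"); f=d["frame"][:,:,::-1]
u=w2px(d,[[472,-313,50]])[0].astype(int); print(u)
x,y=max(u[0]-75,0),max(u[1]-60,0)
cv2.imwrite("pics/g1.png",cv2.resize(f[y:y+120,x:x+150],None,fx=4,fy=4,interpolation=cv2.INTER_CUBIC))
E
```

```text
[208 304]
```

View pics/g1.png

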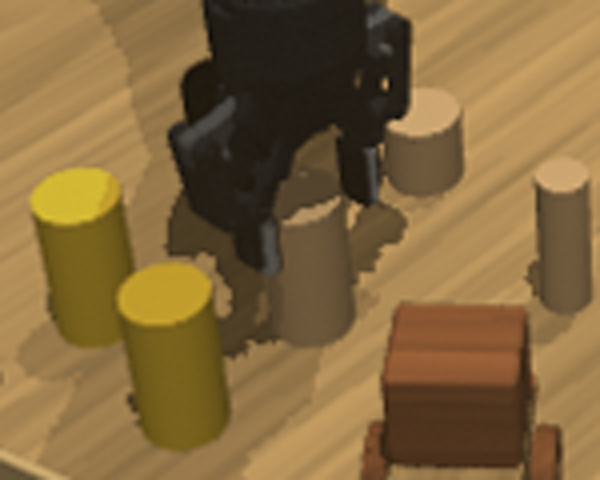

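The fingers straddle the tall blank, with the hand about 5 mm off towards +y. I correct that and close gently.

Request:
{"fn": "apply_moves", "kwargs": {"plan": [{"claw": 60,"translation": [-1,5,0],"delta_rot": [0,0,0]},{"claw": 60,"translation": [0,0,0],"delta_rot": [0,0,0]},{"claw": 52,"translation": [0,0,0],"delta_rot": [0,0,0]},{"claw": 47,"translation": [0,0,0],"delta_rot": [0,0,0]},{"claw": 40,"translation": [0,0,0],"delta_rot": [0,0,0]},{"claw": 40,"translation": [0,0,0],"delta_rot": [0,0,0]},{"claw": 40,"translation": [0,0,0],"delta_rot": [0,0,0]},{"claw": 40,"translation": [0,0,0],"delta_rot": [0,0,0]}], "newtons": 20}}

```text
t: 6.75
tool_pos: [473.5, -314.4, 52.5]
orientation: [[1.0, 0.007, 0.0], [0.007, -1.0, 0.0], [0.0, -0.0, -1.0]]
contact_force: [-0.6, 1.5, 3.7]
grip_width: 0.512
finger_force: 20.5
```

Request:
{"fn": "apply_moves", "kwargs": {"plan": [{"claw": 40,"translation": [0,0,-10],"delta_rot": [0,0,0]},{"claw": 40,"translation": [0,0,-22],"delta_rot": [0,0,0]},{"claw": 40,"translation": [0,0,-30],"delta_rot": [0,0,0]},{"claw": 40,"translation": [0,0,-30],"delta_rot": [0,0,0]},{"claw": 40,"translation": [0,0,-24],"delta_rot": [0,0,0]},{"claw": 40,"translation": [9,-18,0],"delta_rot": [0,0,0]},{"claw": 40,"translation": [15,-31,0],"delta_rot": [0,0,0]},{"claw": 40,"translation": [15,-31,0],"delta_rot": [0,0,0]},{"claw": 40,"translation": [15,-31,0],"delta_rot": [0,0,0]},{"claw": 40,"translation": [15,-31,0],"delta_rot": [0,0,0]},{"claw": 40,"translation": [15,-31,0],"delta_rot": [0,0,0]},{"claw": 40,"translation": [15,-31,0],"delta_rot": [0,0,0]}]}}

```text
t: 8.25
tool_pos: [571.2, -108.9, 168.4]
orientation: [[1.0, 0.006, -0.0], [0.006, -1.0, -0.0], [-0.0, 0.0, -1.0]]
contact_force: [-0.0, -0.9, -1.4]
grip_width: 0.508
finger_force: 20.6
```

Request:
{"fn": "apply_moves", "kwargs": {"plan": [{"claw": 40,"translation": [15,-31,0],"delta_rot": [0,0,0]},{"claw": 40,"translation": [15,-31,0],"delta_rot": [0,0,0]},{"claw": 40,"translation": [15,-31,0],"delta_rot": [0,0,0]},{"claw": 40,"translation": [15,-28,0],"delta_rot": [0,0,0]},{"claw": 40,"translation": [7,-12,0],"delta_rot": [0,0,0]},{"claw": 40,"translation": [0,0,0],"delta_rot": [0,0,0]},{"claw": 40,"translation": [0,0,0],"delta_rot": [0,0,0]}]}}

```text
t: 9.12
tool_pos: [636.5, 21.1, 168.5]
orientation: [[1.0, 0.003, -0.0], [0.003, -1.0, -0.002], [-0.0, 0.002, -1.0]]
contact_force: [-0.1, -0.9, 0.1]
grip_width: 0.508
finger_force: 20.6
```

```bash
python3 - <<'E'
from h import *
s=sense(); print(s["tool_pos"],s["orientation"],s["joints"])
d=cam("top"); f=d["frame"][:,:,::-1]
cv2.imwrite("pics/c1.png",cv2.resize(f[120:260,250:410],None,fx=4,fy=4,interpolation=cv2.INTER_CUBIC))
d=cam("scene"); f=d["frame"][:,:,::-1]
u=w2px(d,[[640,23,60]])[0].astype(int); x,y=u[0]-75,u[1]-75
cv2.imwrite("pics/c2.png",cv2.resize(f[y:y+140,x:x+150],None,fx=4,fy=4,interpolation=cv2.INTER_CUBIC))
E
```

```text
[636.45191034  21.06741408 168.53805575] [[ 9.99993855e-01  3.48561767e-03 -3.75821123e-04]
 [ 3.48498256e-03 -9.99992520e-01 -1.67753565e-03]
 [-3.81665560e-04  1.67621561e-03 -9.99998522e-01]] [-0.56604549  0.64109629  0.84630184  1.37192353 -0.4764827   1.33836635
 -1.27911546]
```

View pics/c2.png

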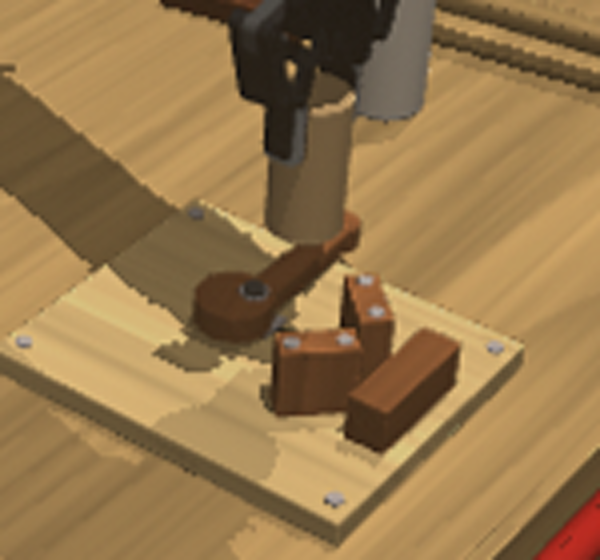

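The blank hangs upright over the V mouth, clear of the lever and battens. I shift it slightly and lower it.

Request:
{"fn": "apply_moves", "kwargs": {"plan": [{"claw": 40,"translation": [3.5,-2,0],"delta_rot": [0,0,0]},{"claw": 40,"translation": [0,0,25],"delta_rot": [0,0,0]},{"claw": 40,"translation": [0,0,25],"delta_rot": [0,0,0]},{"claw": 40,"translation": [0,0,20],"delta_rot": [0,0,0]},{"claw": 40,"translation": [0,0,12],"delta_rot": [0,0,0]},{"claw": 40,"translation": [0,0,8],"delta_rot": [0,0,0]},{"claw": 40,"translation": [0,0,4],"delta_rot": [0,0,0]},{"claw": 40,"translation": [0,0,0],"delta_rot": [0,0,0]},{"claw": 40,"translation": [0,0,0],"delta_rot": [0,0,0]}]}}

```text
t: 10.35
tool_pos: [641.1, 25.6, 75.0]
orientation: [[1.0, 0.007, 0.001], [0.007, -1.0, 0.0], [0.001, 0.0, -1.0]]
contact_force: [-0.8, -0.2, -0.3]
grip_width: 0.509
finger_force: 20.6
```

Request:
{"fn": "apply_moves", "kwargs": {"plan": [{"claw": 40,"translation": [0,0,1.5],"delta_rot": [0,0,0]},{"claw": 40,"translation": [0,0,1],"delta_rot": [0,0,0]},{"claw": 40,"translation": [0,0,0],"delta_rot": [0,0,0]},{"claw": 40,"translation": [0,0,0],"delta_rot": [0,0,0]}]}}

```text
t: 10.85
tool_pos: [640.6, 25.7, 71.8]
orientation: [[1.0, 0.007, 0.0], [0.007, -1.0, 0.0], [0.0, -0.0, -1.0]]
contact_force: [-0.1, 0.1, -1.0]
grip_width: 0.51
finger_force: 20.6
```

Request:
{"fn": "apply_moves", "kwargs": {"plan": [{"claw": 40,"translation": [-0.5,2.5,0],"delta_rot": [0,0,0]},{"claw": 40,"translation": [0,0,0],"delta_rot": [0,0,0]},{"claw": 40,"translation": [0,0,0.7],"delta_rot": [0,0,0]},{"claw": 40,"translation": [0,0,0.6],"delta_rot": [0,0,0]},{"claw": 40,"translation": [0,0,0],"delta_rot": [0,0,0]},{"claw": 40,"translation": [0,0,0],"delta_rot": [0,0,0]}]}}

```text
t: 11.6
tool_pos: [640.2, 23.2, 70.6]
orientation: [[1.0, 0.007, 0.0], [0.007, -1.0, 0.0], [0.0, -0.0, -1.0]]
contact_force: [-0.3, -0.3, 1.0]
grip_width: 0.509
finger_force: 20.7
```

Request:
{"fn": "apply_moves", "kwargs": {"plan": [{"claw": 40,"translation": [0,0,0.6],"delta_rot": [0,0,0]},{"claw": 40,"translation": [0,0,0],"delta_rot": [0,0,0]},{"claw": 40,"translation": [0,0,0],"delta_rot": [0,0,0]}]}}

```text
t: 11.98
tool_pos: [640.4, 23.3, 70.6]
orientation: [[1.0, 0.007, 0.001], [0.007, -1.0, 0.0], [0.001, -0.0, -1.0]]
contact_force: [-1.1, 0.8, 5.5]
grip_width: 0.507
finger_force: 21.0
```

The blank is on the board, with 5.5 N upward on the hand. I open the fingers, look, and rise.

Request:
{"fn": "apply_moves", "kwargs": {"plan": [{"claw": 46,"translation": [0,0,0],"delta_rot": [0,0,0]},{"claw": 50,"translation": [0,0,0],"delta_rot": [0,0,0]},{"claw": 56,"translation": [0,0,0],"delta_rot": [0,0,0]},{"claw": 60,"translation": [0,0,0],"delta_rot": [0,0,0]},{"claw": 60,"translation": [0,0,-10],"delta_rot": [0,0,0]},{"claw": 60,"translation": [0,0,-20],"delta_rot": [0,0,0]},{"claw": 60,"translation": [0,0,-25],"delta_rot": [0,0,0]},{"claw": 0,"translation": [-20,0,-5],"delta_rot": [0,0,0]},{"claw": 0,"translation": [-35,0,0],"delta_rot": [0,5,0]},{"claw": 0,"translation": [0,0,0],"delta_rot": [0,0,0]},{"claw": 0,"translation": [0,0,0],"delta_rot": [0,0,0]}]}}

```text
t: 13.35
tool_pos: [586.2, 23.1, 131.8]
orientation: [[0.996, 0.007, 0.09], [0.007, -1.0, 0.002], [0.09, -0.001, -0.996]]
contact_force: [0.8, 0.0, 0.1]
grip_width: 0.0
finger_force: 0.0
```

```bash
python3 - <<'E'
from h import *
d=cam("scene"); f=d["frame"][:,:,::-1]
u=w2px(d,[[640,23,60]])[0].astype(int); x,y=u[0]-75,u[1]-75
cv2.imwrite("pics/c3.png",cv2.resize(f[y:y+140,x:x+150],None,fx=4,fy=4,interpolation=cv2.INTER_CUBIC))
E
```

```text
(no output)
```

View pics/c3.png

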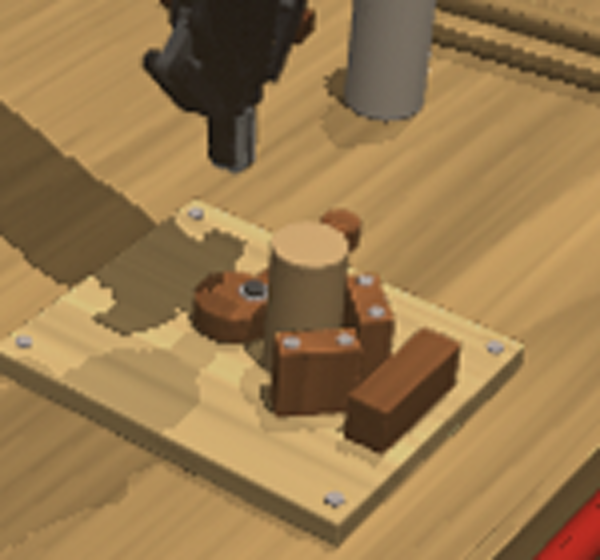

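The blank stands free at the mouth of the V, on the board. I lower the shut fingers behind it, above the lever, and push gently.

Request:
{"fn": "apply_moves", "kwargs": {"plan": [{"claw": 0,"translation": [-3,0,20],"delta_rot": [0,0,0]},{"claw": 0,"translation": [0,0,25],"delta_rot": [0,0,0]},{"claw": 0,"translation": [0,0,20],"delta_rot": [0,0,0]},{"claw": 0,"translation": [0,0,12],"delta_rot": [0,0,0]},{"claw": 0,"translation": [0,0,6],"delta_rot": [0,0,0]},{"claw": 0,"translation": [0,0,0],"delta_rot": [0,0,0]},{"claw": 0,"translation": [5,0,0.4],"delta_rot": [0,0,0]},{"claw": 0,"translation": [3,0,0.3],"delta_rot": [0,0,0]},{"claw": 0,"translation": [0,0,0],"delta_rot": [0,0,0]}]}}

```text
t: 14.52
tool_pos: [598.1, 23.0, 47.4]
orientation: [[0.996, 0.007, 0.088], [0.007, -1.0, 0.001], [0.088, 0.0, -0.996]]
contact_force: [-0.5, 0.5, 0.7]
grip_width: -0.001
finger_force: 0.0
```

Request:
{"fn": "apply_moves", "kwargs": {"plan": [{"claw": 0,"translation": [1.5,0,0.1],"delta_rot": [0,0,0]},{"claw": 0,"translation": [1.5,0,0.1],"delta_rot": [0,0,0]},{"claw": 0,"translation": [1.5,0,0.1],"delta_rot": [0,0,0]},{"claw": 0,"translation": [1.5,0,0.1],"delta_rot": [0,0,0]},{"claw": 0,"translation": [0,0,0],"delta_rot": [0,0,0]}]}}

```text
t: 15.15
tool_pos: [603.5, 23.0, 47.1]
orientation: [[0.996, 0.007, 0.087], [0.007, -1.0, 0.001], [0.087, 0.0, -0.996]]
contact_force: [-0.0, -0.4, -0.0]
grip_width: 0.005
finger_force: 0.0
```

Request:
{"fn": "apply_moves", "kwargs": {"plan": [{"claw": 0,"translation": [1.5,0,0],"delta_rot": [0,0,0]},{"claw": 0,"translation": [1.5,0,0],"delta_rot": [0,0,0]},{"claw": 0,"translation": [1.5,0,0],"delta_rot": [0,0,0]},{"claw": 0,"translation": [1,0,0],"delta_rot": [0,0,0]},{"claw": 0,"translation": [0,0,0],"delta_rot": [0,0,0]}]}}

```text
t: 15.78
tool_pos: [608.9, 23.0, 47.5]
orientation: [[0.996, 0.007, 0.087], [0.007, -1.0, 0.001], [0.087, 0.0, -0.996]]
contact_force: [-1.0, 1.0, -0.3]
grip_width: -0.0
finger_force: 0.0
```

Request:
{"fn": "apply_moves", "kwargs": {"plan": [{"claw": 0,"translation": [0.8,0,0],"delta_rot": [0,0,0]},{"claw": 0,"translation": [0.8,0,0],"delta_rot": [0,0,0]},{"claw": 0,"translation": [0,0,0],"delta_rot": [0,0,0]}]}}

```text
t: 16.15
tool_pos: [610.5, 23.0, 47.7]
orientation: [[0.996, 0.007, 0.087], [0.007, -1.0, 0.001], [0.087, -0.0, -0.996]]
contact_force: [-1.1, -0.3, -0.3]
grip_width: -0.002
finger_force: 0.1
```

Request:
{"fn": "apply_moves", "kwargs": {"plan": [{"claw": 0,"translation": [0.8,0,0],"delta_rot": [0,0,0]},{"claw": 0,"translation": [0.8,0,0],"delta_rot": [0,0,0]},{"claw": 0,"translation": [0,0,0],"delta_rot": [0,0,0]}]}}

```text
t: 16.52
tool_pos: [612.2, 23.0, 47.9]
orientation: [[0.996, 0.007, 0.087], [0.007, -1.0, 0.001], [0.087, -0.0, -0.996]]
contact_force: [-0.5, 0.2, -0.9]
grip_width: 0.004
finger_force: 0.1
```

Request:
{"fn": "apply_moves", "kwargs": {"plan": [{"claw": 0,"translation": [0.8,0,0],"delta_rot": [0,0,0]},{"claw": 0,"translation": [0,0,0],"delta_rot": [0,0,0]}]}}

```text
t: 16.77
tool_pos: [613.0, 23.0, 47.9]
orientation: [[0.996, 0.007, 0.087], [0.007, -1.0, 0.001], [0.087, -0.0, -0.996]]
contact_force: [-0.9, 0.6, -0.4]
grip_width: 0.001
finger_force: 0.1
```

Request:
{"fn": "apply_moves", "kwargs": {"plan": [{"claw": 0,"translation": [0.8,0,0],"delta_rot": [0,0,0]},{"claw": 0,"translation": [0.7,0,0],"delta_rot": [0,0,0]},{"claw": 0,"translation": [0,0,0],"delta_rot": [0,0,0]}]}}

```text
t: 17.15
tool_pos: [614.5, 23.0, 48.1]
orientation: [[0.996, 0.007, 0.087], [0.007, -1.0, 0.001], [0.087, 0.0, -0.996]]
contact_force: [0.0, 0.8, 0.7]
grip_width: 0.001
finger_force: 0.1
```

Request:
{"fn": "apply_moves", "kwargs": {"plan": [{"claw": 0,"translation": [0.8,0,0],"delta_rot": [0,0,0]},{"claw": 0,"translation": [0,0,0],"delta_rot": [0,0,0]}]}}

```text
t: 17.4
tool_pos: [615.1, 23.0, 48.1]
orientation: [[0.996, 0.007, 0.087], [0.007, -1.0, 0.001], [0.087, 0.0, -0.996]]
contact_force: [-0.5, 0.1, -0.4]
grip_width: -0.003
finger_force: 0.2
```

Request:
{"fn": "apply_moves", "kwargs": {"plan": [{"claw": 0,"translation": [0.6,0,0],"delta_rot": [0,0,0]},{"claw": 0,"translation": [0,0,0],"delta_rot": [0,0,0]}]}}

```text
t: 17.65
tool_pos: [615.3, 22.8, 48.0]
orientation: [[0.996, 0.006, 0.086], [0.006, -1.0, 0.0], [0.086, 0.0, -0.996]]
contact_force: [-2.6, -0.3, 0.1]
grip_width: 0.001
finger_force: 0.7
```

Request:
{"fn": "apply_moves", "kwargs": {"plan": [{"claw": 0,"translation": [0.6,0,0],"delta_rot": [0,0,0]},{"claw": 0,"translation": [0,0,0],"delta_rot": [0,0,0]},{"claw": 0,"translation": [0,0,0],"delta_rot": [0,0,0]}]}}

```text
t: 18.02
tool_pos: [615.6, 22.6, 47.9]
orientation: [[0.996, 0.006, 0.086], [0.006, -1.0, 0.0], [0.086, 0.0, -0.996]]
contact_force: [-3.4, -1.0, -0.1]
grip_width: -0.003
finger_force: 1.7
```

Request:
{"fn": "apply_moves", "kwargs": {"plan": [{"claw": 0,"translation": [0.7,0,0],"delta_rot": [0,0,0]},{"claw": 0,"translation": [0,0,0],"delta_rot": [0,0,0]},{"claw": 0,"translation": [0,0,0],"delta_rot": [0,0,0]}]}}

```text
t: 18.4
tool_pos: [615.8, 22.3, 47.9]
orientation: [[0.996, 0.006, 0.085], [0.006, -1.0, 0.0], [0.085, 0.001, -0.996]]
contact_force: [-3.8, -2.6, 1.6]
grip_width: -0.003
finger_force: 2.4
```

```bash
python3 - <<'E'
from h import *
d=cam("top"); f=d["frame"][:,:,::-1]
cv2.imwrite("pics/p1.png",cv2.resize(f[140:260,260:400],None,fx=5,fy=5,interpolation=cv2.INTER_CUBIC))
d=cam("scene"); f=d["frame"][:,:,::-1]
u=w2px(d,[[640,23,60]])[0].astype(int); x,y=u[0]-60,u[1]-60
cv2.imwrite("pics/p2.png",cv2.resize(f[y:y+110,x:x+120],None,fx=5,fy=5,interpolation=cv2.INTER_CUBIC))
E
```

```text
(no output)
```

View pics/p2.png

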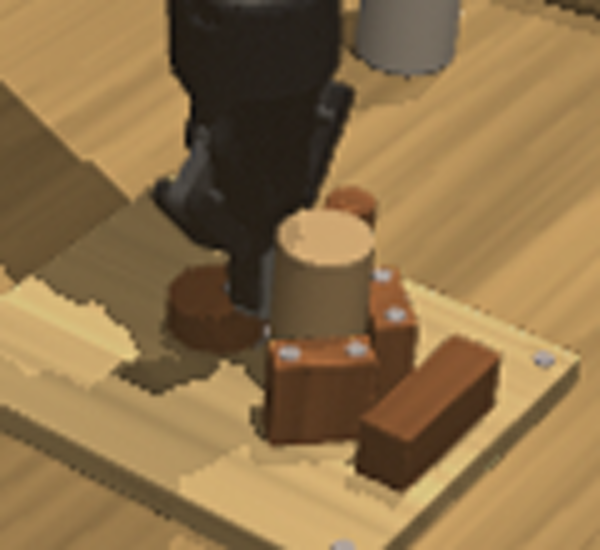

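Upright and against the left batten. The sideways force (-2.6 N) shows the blank bears on the left face only, and finger friction is holding it there. I ease towards -y.

Request:
{"fn": "apply_moves", "kwargs": {"plan": [{"claw": 0,"translation": [0,0.6,0],"delta_rot": [0,0,0]},{"claw": 0,"translation": [0,0,0],"delta_rot": [0,0,0]},{"claw": 0,"translation": [0,0,0],"delta_rot": [0,0,0]}]}}

```text
t: 18.88
tool_pos: [616.0, 22.0, 47.9]
orientation: [[0.996, 0.006, 0.085], [0.006, -1.0, 0.0], [0.085, 0.0, -0.996]]
contact_force: [-5.6, -1.4, 1.3]
grip_width: 0.001
finger_force: 2.6
```

Request:
{"fn": "apply_moves", "kwargs": {"plan": [{"claw": 0,"translation": [0.2,0.6,0],"delta_rot": [0,0,0]},{"claw": 0,"translation": [0,0,0],"delta_rot": [0,0,0]},{"claw": 0,"translation": [0,0,0],"delta_rot": [0,0,0]}]}}

```text
t: 19.25
tool_pos: [616.0, 22.0, 47.9]
orientation: [[0.996, 0.007, 0.084], [0.007, -1.0, 0.001], [0.084, -0.001, -0.996]]
contact_force: [-5.2, -1.7, 1.6]
grip_width: 0.003
finger_force: 2.8
```

Request:
{"fn": "apply_moves", "kwargs": {"plan": [{"claw": 0,"translation": [0,0.8,0],"delta_rot": [0,0,0]},{"claw": 0,"translation": [0,0,0],"delta_rot": [0,0,0]},{"claw": 0,"translation": [0,0,0],"delta_rot": [0,0,0]}]}}

```text
t: 19.62
tool_pos: [616.0, 21.9, 47.9]
orientation: [[0.996, 0.007, 0.084], [0.007, -1.0, 0.002], [0.084, -0.001, -0.996]]
contact_force: [-4.9, -0.5, 1.7]
grip_width: -0.001
finger_force: 2.8
```

Request:
{"fn": "apply_moves", "kwargs": {"plan": [{"claw": 0,"translation": [0,0.8,0],"delta_rot": [0,0,0]},{"claw": 0,"translation": [0,0,0],"delta_rot": [0,0,0]},{"claw": 0,"translation": [0,0,0],"delta_rot": [0,0,0]}]}}

```text
t: 20.0
tool_pos: [616.0, 21.8, 47.9]
orientation: [[0.996, 0.008, 0.084], [0.008, -1.0, 0.003], [0.084, -0.002, -0.996]]
contact_force: [-5.8, -0.2, 1.5]
grip_width: -0.005
finger_force: 2.8
```

The tool has stopped advancing (x 616.0, about 5 N) and sideways easing no longer moves it, so the blank bears on both faces. I back off, rise and go over beside the lever end.

Request:
{"fn": "apply_moves", "kwargs": {"plan": [{"claw": 0,"translation": [-2,0,0],"delta_rot": [0,0,0]},{"claw": 0,"translation": [-5,0,0],"delta_rot": [0,0,0]},{"claw": 0,"translation": [-6,0,-5],"delta_rot": [0,0,0]},{"claw": 0,"translation": [0,0,-25],"delta_rot": [0,0,0]},{"claw": 0,"translation": [0,0,-30],"delta_rot": [0,0,0]},{"claw": 0,"translation": [0,0,-25],"delta_rot": [0,0,0]},{"claw": 0,"translation": [0,-20,0],"delta_rot": [0,-4.8,0]},{"claw": 0,"translation": [6,-30,0],"delta_rot": [0,0,0]},{"claw": 0,"translation": [15,-30,0],"delta_rot": [0,0,0]},{"claw": 0,"translation": [10,-24,0],"delta_rot": [0,0,0]},{"claw": 0,"translation": [0,0,0],"delta_rot": [0,0,0]},{"claw": 0,"translation": [0,0,0],"delta_rot": [0,0,0]}]}}

```text
t: 21.5
tool_pos: [627.0, 122.3, 132.4]
orientation: [[1.0, 0.005, 0.004], [0.005, -1.0, -0.001], [0.004, 0.001, -1.0]]
contact_force: [0.6, -0.1, 0.1]
grip_width: 0.004
finger_force: 0.0
```

```bash
python3 - <<'E'
from h import *
d=cam("top"); f=d["frame"][:,:,::-1]
a=cv2.resize(f[140:250,270:390],None,fx=5,fy=5,interpolation=cv2.INTER_CUBIC)
d=cam("scene"); f=d["frame"][:,:,::-1]
u=w2px(d,[[640,23,60]])[0].astype(int); x,y=u[0]-60,u[1]-60
b=cv2.resize(f[y:y+110,x:x+100],None,fx=2,fy=2,interpolation=cv2.INTER_CUBIC)
c=np.zeros((550,800,3),np.uint8); c[:,:600]=a; c[:220,600:]=b; cv2.imwrite("pics/q1.png",c)
E
```

View pics/q1.png

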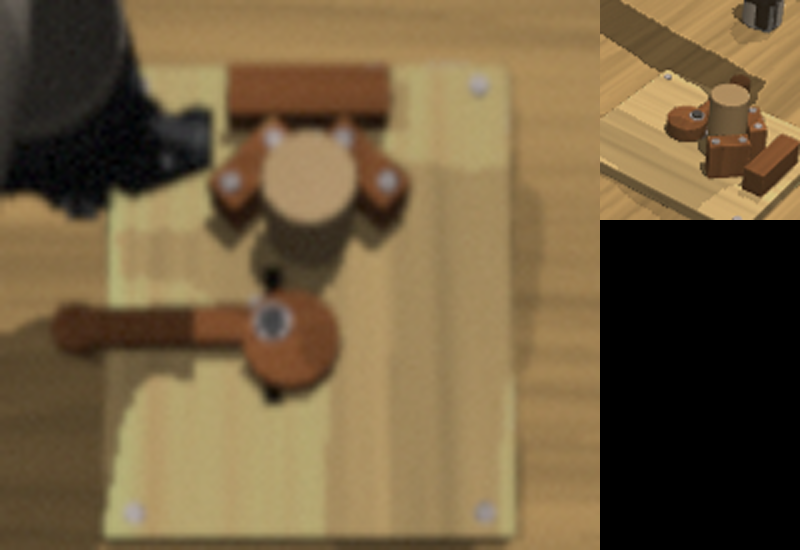

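The blank sits centred against both battens (top centre about (310,178), midway between the screws), and the lever is untouched. I go down beside its end.

Request:
{"fn": "apply_moves", "kwargs": {"plan": [{"claw": 0,"translation": [2,-10,20],"delta_rot": [0,0,0]},{"claw": 0,"translation": [0,0,30],"delta_rot": [0,0,0]},{"claw": 0,"translation": [0,0,25],"delta_rot": [0,0,0]},{"claw": 0,"translation": [0,0,18],"delta_rot": [0,0,0]},{"claw": 0,"translation": [0,0,10],"delta_rot": [0,0,0]},{"claw": 0,"translation": [0,0,0],"delta_rot": [0,0,0]},{"claw": 0,"translation": [-6,0,0],"delta_rot": [0,0,0]},{"claw": 0,"translation": [-2,0,0],"delta_rot": [0,0,0]},{"claw": 0,"translation": [0,0,0],"delta_rot": [0,0,0]}]}}

```text
t: 22.72
tool_pos: [621.7, 134.5, 29.6]
orientation: [[1.0, 0.007, 0.004], [0.007, -1.0, 0.001], [0.004, -0.001, -1.0]]
contact_force: [0.4, -0.5, 0.1]
grip_width: 0.002
finger_force: 0.0
```

Request:
{"fn": "apply_moves", "kwargs": {"plan": [{"claw": 0,"translation": [-3,0,0],"delta_rot": [0,0,0]},{"claw": 0,"translation": [-2,0,0],"delta_rot": [0,0,0]},{"claw": 0,"translation": [-2,0,0],"delta_rot": [0,0,0]},{"claw": 0,"translation": [-2,0,0],"delta_rot": [0,0,0]},{"claw": 0,"translation": [0,0,0],"delta_rot": [0,0,0]}]}}

```text
t: 23.35
tool_pos: [612.5, 134.5, 29.0]
orientation: [[1.0, 0.007, 0.004], [0.007, -1.0, 0.0], [0.004, -0.0, -1.0]]
contact_force: [1.1, 0.3, 0.5]
grip_width: -0.003
finger_force: 0.3
```

Request:
{"fn": "apply_moves", "kwargs": {"plan": [{"claw": 0,"translation": [-1.5,0,0],"delta_rot": [0,0,0]},{"claw": 0,"translation": [-1.5,0,0],"delta_rot": [0,0,0]},{"claw": 0,"translation": [0,0,0],"delta_rot": [0,0,0]}]}}

```text
t: 23.72
tool_pos: [609.4, 134.2, 28.9]
orientation: [[1.0, 0.007, 0.003], [0.007, -1.0, 0.0], [0.003, -0.0, -1.0]]
contact_force: [0.7, 1.1, -0.2]
grip_width: -0.0
finger_force: 0.4
```

Contact made. I sweep round the pivot in 3° rows.

Request:
{"fn": "apply_moves", "kwargs": {"plan": [{"claw": 0,"translation": [-5,-1.1,0],"delta_rot": [0,0,-3]},{"claw": 0,"translation": [-5,-1.1,0],"delta_rot": [0,0,-3]},{"claw": 0,"translation": [-5,-1.1,0],"delta_rot": [0,0,-3]},{"claw": 0,"translation": [-5,-1.1,0],"delta_rot": [0,0,-3]},{"claw": 0,"translation": [-5,-1.1,0],"delta_rot": [0,0,-3]},{"claw": 0,"translation": [-5,-1.1,0],"delta_rot": [0,0,-3]},{"claw": 0,"translation": [-5,-1.1,0],"delta_rot": [0,0,-3]},{"claw": 0,"translation": [-5,-1.1,0],"delta_rot": [0,0,-3]},{"claw": 0,"translation": [-5,-1.1,0],"delta_rot": [0,0,-3]},{"claw": 0,"translation": [-5,-1.1,0],"delta_rot": [0,0,-3]},{"claw": 0,"translation": [0,0,0],"delta_rot": [0,0,0]}]}}

```text
t: 25.1
tool_pos: [558.4, 132.2, 28.7]
orientation: [[0.863, 0.505, 0.003], [0.505, -0.863, -0.0], [0.002, 0.002, -1.0]]
contact_force: [-0.3, -0.3, 1.1]
grip_width: 0.002
finger_force: 0.0
```

```bash
cat > lv.py <<'E'
from h import *
s=sense(); R=s["orientation"]; F=s["contact_force"]; p=s["tool_pos"]
P=np.array([593,40.5]); r=p[:2]-P
xa=R[:2,0]; print("TCP",p.round(1),"yaw",np.degrees(np.arctan2(xa[1],xa[0])).round(1),"Ftool",(R.T@F).round(1),"finger",round(s["finger_force"],2),
 "pivot in tool",(R.T@np.array([*-r,0]))[:2].round(1),"rad",np.hypot(*r).round(1),"theta~",np.degrees(np.arctan2(r[1],r[0])+np.arcsin(23.5/np.hypot(*r))).round(1))
E
python3 lv.py
```

```text
TCP [558.4 132.2  28.7] yaw 30.3 Ftool [-0.4  0.1 -1.1] finger 0.0 pivot in tool [-16.4  96.6] rad 98.0 theta~ 124.6
```

Request:
{"fn": "apply_moves", "kwargs": {"plan": [{"claw": 0,"translation": [-5,-0.7,0],"delta_rot": [0,0,-3]},{"claw": 0,"translation": [-5,-0.7,0],"delta_rot": [0,0,-3]},{"claw": 0,"translation": [-5,-0.7,0],"delta_rot": [0,0,-3]},{"claw": 0,"translation": [-5,-0.7,0],"delta_rot": [0,0,-3]},{"claw": 0,"translation": [-5,-0.7,0],"delta_rot": [0,0,-3]},{"claw": 0,"translation": [0,0,0],"delta_rot": [0,0,0]}]}}

```text
t: 25.85
tool_pos: [536.4, 120.6, 28.6]
orientation: [[0.704, 0.711, 0.003], [0.711, -0.704, -0.0], [0.002, 0.002, -1.0]]
contact_force: [-0.3, -0.2, -0.9]
grip_width: -0.001
finger_force: 0.0
```

```bash
python3 lv.py; python3 - <<'E'
from h import *
d=cam("scene"); f=d["frame"][:,:,::-1]
u=w2px(d,[[600,50,40]])[0].astype(int); x,y=u[0]-75,u[1]-60
cv2.imwrite("pics/l1.png",cv2.resize(f[y:y+110,x:x+140],None,fx=5,fy=5,interpolation=cv2.INTER_CUBIC))
E
```

```text
TCP [536.4 120.6  28.6] yaw 45.3 Ftool [-0.4 -0.1  0.9] finger 0.0 pivot in tool [-17.1  96.5] rad 98.0 theta~ 139.1
```

View pics/l1.png

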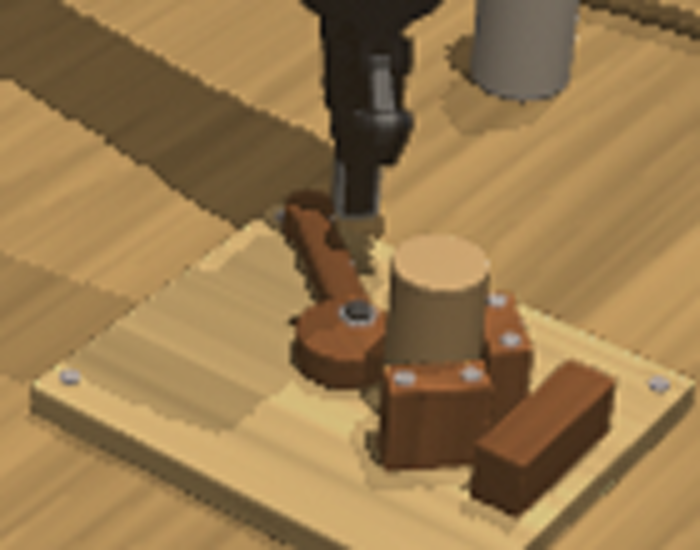

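The lever follows. The blank stands and the disc is close to it. I continue in finer steps.

Request:
{"fn": "apply_moves", "kwargs": {"plan": [{"claw": 0,"translation": [-2.5,-0.4,0],"delta_rot": [0,0,-1.5]},{"claw": 0,"translation": [-2.5,-0.4,0],"delta_rot": [0,0,-1.5]},{"claw": 0,"translation": [-2.5,-0.4,0],"delta_rot": [0,0,-1.5]},{"claw": 0,"translation": [0,0,0],"delta_rot": [0,0,0]}]}}

```text
t: 26.4
tool_pos: [530.3, 116.0, 28.6]
orientation: [[0.644, 0.765, 0.003], [0.765, -0.644, -0.0], [0.002, 0.002, -1.0]]
contact_force: [0.7, 0.3, -0.3]
grip_width: 0.001
finger_force: 0.1
```

Request:
{"fn": "apply_moves", "kwargs": {"plan": [{"claw": 0,"translation": [-1.7,-0.3,0],"delta_rot": [0,0,-1]},{"claw": 0,"translation": [-1.7,-0.3,0],"delta_rot": [0,0,-1]},{"claw": 0,"translation": [0,0,0],"delta_rot": [0,0,0]}]}}

```text
t: 26.78
tool_pos: [527.9, 113.9, 28.6]
orientation: [[0.617, 0.787, 0.003], [0.787, -0.617, 0.0], [0.002, 0.003, -1.0]]
contact_force: [1.1, 1.8, -0.8]
grip_width: -0.001
finger_force: 0.3
```

Request:
{"fn": "apply_moves", "kwargs": {"plan": [{"claw": 0,"translation": [-1.7,-0.3,0],"delta_rot": [0,0,-1]},{"claw": 0,"translation": [-1.7,-0.3,0],"delta_rot": [0,0,-1]},{"claw": 0,"translation": [0,0,0],"delta_rot": [0,0,0]}]}}

```text
t: 27.15
tool_pos: [525.4, 111.5, 28.6]
orientation: [[0.589, 0.808, 0.003], [0.808, -0.589, -0.0], [0.002, 0.003, -1.0]]
contact_force: [0.5, -0.5, 0.6]
grip_width: -0.001
finger_force: 0.3
```

Request:
{"fn": "apply_moves", "kwargs": {"plan": [{"claw": 0,"translation": [-1.7,-0.3,0],"delta_rot": [0,0,-1]},{"claw": 0,"translation": [-1.7,-0.3,0],"delta_rot": [0,0,-1]},{"claw": 0,"translation": [0,0,0],"delta_rot": [0,0,0]}]}}

```text
t: 27.52
tool_pos: [522.9, 109.0, 28.6]
orientation: [[0.561, 0.828, 0.003], [0.828, -0.561, -0.0], [0.002, 0.003, -1.0]]
contact_force: [0.6, -0.1, -0.3]
grip_width: 0.001
finger_force: 0.2
```

Request:
{"fn": "apply_moves", "kwargs": {"plan": [{"claw": 0,"translation": [-1.7,-0.3,0],"delta_rot": [0,0,-1]},{"claw": 0,"translation": [-1.7,-0.3,0],"delta_rot": [0,0,-1]},{"claw": 0,"translation": [0,0,0],"delta_rot": [0,0,0]}]}}

```text
t: 27.9
tool_pos: [520.6, 106.5, 28.6]
orientation: [[0.532, 0.847, 0.003], [0.847, -0.532, -0.0], [0.002, 0.003, -1.0]]
contact_force: [1.0, -0.2, 0.2]
grip_width: -0.004
finger_force: 0.2
```

Request:
{"fn": "apply_moves", "kwargs": {"plan": [{"claw": 0,"translation": [-1.7,-0.3,0],"delta_rot": [0,0,-1]},{"claw": 0,"translation": [-1.7,-0.3,0],"delta_rot": [0,0,-1]},{"claw": 0,"translation": [0,0,0],"delta_rot": [0,0,0]}]}}

```text
t: 28.28
tool_pos: [518.3, 103.9, 28.6]
orientation: [[0.502, 0.865, 0.003], [0.865, -0.502, -0.0], [0.002, 0.003, -1.0]]
contact_force: [0.1, 0.0, -0.3]
grip_width: 0.003
finger_force: 0.2
```

```bash
python3 lv.py
```

```text
TCP [518.3 103.9  28.6] yaw 59.9 Ftool [0.1 0.1 0.3] finger 0.24 pivot in tool [-17.4  96.4] rad 98.0 theta~ 153.5
```

Request:
{"fn": "apply_moves", "kwargs": {"plan": [{"claw": 0,"translation": [-1.7,-0.3,0],"delta_rot": [0,0,-1]},{"claw": 0,"translation": [-1.7,-0.3,0],"delta_rot": [0,0,-1]},{"claw": 0,"translation": [0,0,0],"delta_rot": [0,0,0]}]}}

```text
t: 28.65
tool_pos: [516.1, 101.3, 28.6]
orientation: [[0.471, 0.882, 0.003], [0.882, -0.471, -0.0], [0.001, 0.003, -1.0]]
contact_force: [0.8, 0.8, 0.1]
grip_width: 0.0
finger_force: 0.2
```

Request:
{"fn": "apply_moves", "kwargs": {"plan": [{"claw": 0,"translation": [-1.7,-0.3,0],"delta_rot": [0,0,-1]},{"claw": 0,"translation": [-1.7,-0.3,0],"delta_rot": [0,0,-1]},{"claw": 0,"translation": [0,0,0],"delta_rot": [0,0,0]}]}}

```text
t: 29.02
tool_pos: [513.9, 98.5, 28.6]
orientation: [[0.44, 0.898, 0.003], [0.898, -0.44, -0.0], [0.001, 0.003, -1.0]]
contact_force: [1.2, 0.9, -0.1]
grip_width: 0.0
finger_force: 0.3
```

Request:
{"fn": "apply_moves", "kwargs": {"plan": [{"claw": 0,"translation": [-1.7,-0.3,0],"delta_rot": [0,0,-1]},{"claw": 0,"translation": [-1.7,-0.3,0],"delta_rot": [0,0,-1]},{"claw": 0,"translation": [0,0,0],"delta_rot": [0,0,0]}]}}

```text
t: 29.4
tool_pos: [511.9, 95.7, 28.5]
orientation: [[0.409, 0.913, 0.003], [0.913, -0.409, -0.0], [0.001, 0.003, -1.0]]
contact_force: [0.4, -0.5, -0.0]
grip_width: -0.0
finger_force: 0.3
```

Request:
{"fn": "apply_moves", "kwargs": {"plan": [{"claw": 0,"translation": [-1.7,-0.3,0],"delta_rot": [0,0,-1]},{"claw": 0,"translation": [-1.7,-0.3,0],"delta_rot": [0,0,-1]},{"claw": 0,"translation": [0,0,0],"delta_rot": [0,0,0]}]}}

```text
t: 29.78
tool_pos: [510.0, 92.8, 28.5]
orientation: [[0.377, 0.926, 0.003], [0.926, -0.377, -0.0], [0.001, 0.003, -1.0]]
contact_force: [0.5, 0.5, 0.2]
grip_width: -0.002
finger_force: 0.2
```

Request:
{"fn": "apply_moves", "kwargs": {"plan": [{"claw": 0,"translation": [-1.7,-0.3,0],"delta_rot": [0,0,-1]},{"claw": 0,"translation": [-1.7,-0.3,0],"delta_rot": [0,0,-1]},{"claw": 0,"translation": [0,0,0],"delta_rot": [0,0,0]}]}}

```text
t: 30.15
tool_pos: [508.2, 89.9, 28.5]
orientation: [[0.344, 0.939, 0.003], [0.939, -0.344, -0.0], [0.001, 0.003, -1.0]]
contact_force: [-0.1, 0.4, 1.1]
grip_width: 0.001
finger_force: 0.2
```

Request:
{"fn": "apply_moves", "kwargs": {"plan": [{"claw": 0,"translation": [-1.7,-0.3,0],"delta_rot": [0,0,-1]},{"claw": 0,"translation": [0,0,0],"delta_rot": [0,0,0]}]}}

```text
t: 30.4
tool_pos: [507.4, 88.5, 28.5]
orientation: [[0.327, 0.945, 0.003], [0.945, -0.327, -0.0], [0.001, 0.003, -1.0]]
contact_force: [1.2, 0.8, -0.5]
grip_width: -0.002
finger_force: 0.3
```

```bash
python3 lv.py
```

```text
TCP [507.4  88.5  28.5] yaw 70.9 Ftool [1.1 0.8 0.5] finger 0.28 pivot in tool [-17.4  96.6] rad 98.1 theta~ 164.6
```

Request:
{"fn": "apply_moves", "kwargs": {"plan": [{"claw": 0,"translation": [-1.7,-0.3,0],"delta_rot": [0,0,-1]},{"claw": 0,"translation": [-0.9,-0.15,0],"delta_rot": [0,0,-0.5]},{"claw": 0,"translation": [0,0,0],"delta_rot": [0,0,0]}]}}

```text
t: 30.78
tool_pos: [506.2, 86.2, 28.5]
orientation: [[0.303, 0.953, 0.003], [0.953, -0.303, -0.0], [0.001, 0.003, -1.0]]
contact_force: [0.1, 0.4, -0.3]
grip_width: 0.005
finger_force: 0.3
```

Request:
{"fn": "apply_moves", "kwargs": {"plan": [{"claw": 0,"translation": [-1.7,-0.3,0],"delta_rot": [0,0,-1]},{"claw": 0,"translation": [-0.9,-0.15,0],"delta_rot": [0,0,-0.5]},{"claw": 0,"translation": [0,0,0],"delta_rot": [0,0,0]}]}}

```text
t: 31.15
tool_pos: [505.0, 83.8, 28.5]
orientation: [[0.278, 0.961, 0.003], [0.961, -0.278, -0.0], [0.001, 0.003, -1.0]]
contact_force: [-0.0, 0.4, -0.2]
grip_width: 0.004
finger_force: 0.3
```

Request:
{"fn": "apply_moves", "kwargs": {"plan": [{"claw": 0,"translation": [-1.7,-0.3,0],"delta_rot": [0,0,-1]},{"claw": 0,"translation": [-0.9,-0.15,0],"delta_rot": [0,0,-0.5]},{"claw": 0,"translation": [0,0,0],"delta_rot": [0,0,0]}]}}

```text
t: 31.52
tool_pos: [503.9, 81.5, 28.5]
orientation: [[0.253, 0.968, 0.003], [0.968, -0.253, -0.0], [0.001, 0.003, -1.0]]
contact_force: [-0.3, -0.0, -0.4]
grip_width: 0.001
finger_force: 0.3
```

Request:
{"fn": "apply_moves", "kwargs": {"plan": [{"claw": 0,"translation": [-1.7,-0.3,0],"delta_rot": [0,0,-1]},{"claw": 0,"translation": [0,0,0],"delta_rot": [0,0,0]}]}}

```text
t: 31.78
tool_pos: [503.2, 80.0, 28.5]
orientation: [[0.235, 0.972, 0.004], [0.972, -0.235, 0.0], [0.001, 0.003, -1.0]]
contact_force: [0.5, 0.8, -0.1]
grip_width: 0.002
finger_force: 0.4
```

Request:
{"fn": "apply_moves", "kwargs": {"plan": [{"claw": 0,"translation": [-1.7,-0.3,0],"delta_rot": [0,0,-1]},{"claw": 0,"translation": [0,0,0],"delta_rot": [0,0,0]}]}}

```text
t: 32.02
tool_pos: [502.6, 78.8, 28.5]
orientation: [[0.218, 0.976, 0.004], [0.976, -0.218, 0.0], [0.001, 0.004, -1.0]]
contact_force: [0.4, 1.5, -0.1]
grip_width: -0.0
finger_force: 0.9
```

Request:
{"fn": "apply_moves", "kwargs": {"plan": [{"claw": 0,"translation": [-1.7,-0.3,0],"delta_rot": [0,0,-1]},{"claw": 0,"translation": [0,0,0],"delta_rot": [0,0,0]}]}}

```text
t: 32.28
tool_pos: [502.0, 77.4, 28.6]
orientation: [[0.201, 0.98, 0.004], [0.98, -0.201, 0.001], [0.002, 0.004, -1.0]]
contact_force: [2.4, 2.1, -1.0]
grip_width: 0.004
finger_force: 1.5
```

```bash
python3 lv.py; python3 - <<'E'
from h import *
d=cam("scene"); f=d["frame"][:,:,::-1]
u=w2px(d,[[610,40,40]])[0].astype(int); x,y=u[0]-75,u[1]-60
a=cv2.resize(f[y:y+110,x:x+140],(420,330),interpolation=cv2.INTER_CUBIC)
d=cam("top"); f=d["frame"][:,:,::-1]
b=cv2.resize(f[150:250,290:370],None,fx=4.6,fy=4.6,interpolation=cv2.INTER_CUBIC)
c=np.zeros((460,800,3),np.uint8); c[:330,:420]=a; c[:b.shape[0],425:425+b.shape[1]]=b; cv2.imwrite("pics/l2.png",c)
E
```

```text
TCP [502.   77.4  28.6] yaw 78.4 Ftool [2.6 1.9 1. ] finger 1.54 pivot in tool [-17.9  96.6] rad 98.2 theta~ 171.8
```

View pics/l2.png

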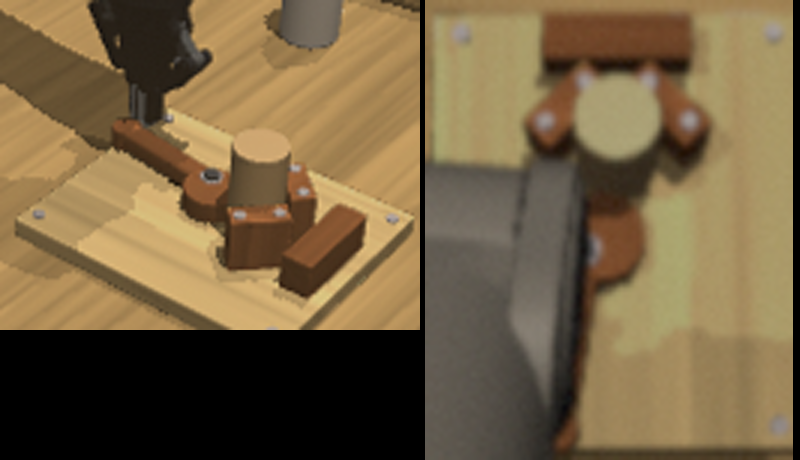

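Blank seated and the cam now touching it, with force building (about 3 N). I take small steps up to about 5 N.

Request:
{"fn": "apply_moves", "kwargs": {"plan": [{"claw": 0,"translation": [-1.4,-0.2,0],"delta_rot": [0,0,-0.8]},{"claw": 0,"translation": [0,0,0],"delta_rot": [0,0,0]},{"claw": 0,"translation": [0,0,0],"delta_rot": [0,0,0]}]}}

```text
t: 32.75
tool_pos: [501.5, 76.1, 28.6]
orientation: [[0.187, 0.982, 0.004], [0.982, -0.187, 0.001], [0.001, 0.004, -1.0]]
contact_force: [1.3, 3.9, -1.2]
grip_width: -0.001
finger_force: 2.3
```

```bash
python3 lv.py
```

```text
TCP [501.5  76.1  28.6] yaw 79.2 Ftool [4.1 0.5 1.2] finger 2.26 pivot in tool [-17.8  96.6] rad 98.2 theta~ 172.6
```

Request:
{"fn": "apply_moves", "kwargs": {"plan": [{"claw": 0,"translation": [-0.7,-0.1,0],"delta_rot": [0,0,-0.4]},{"claw": 0,"translation": [0,0,0],"delta_rot": [0,0,0]},{"claw": 0,"translation": [0,0,0],"delta_rot": [0,0,0]}]}}

```text
t: 33.12
tool_pos: [501.2, 75.3, 28.5]
orientation: [[0.181, 0.984, 0.004], [0.984, -0.181, 0.0], [0.001, 0.003, -1.0]]
contact_force: [1.1, 5.3, -1.3]
grip_width: 0.001
finger_force: 2.5
```

Request:
{"fn": "apply_moves", "kwargs": {"plan": [{"claw": 0,"translation": [0,0,0],"delta_rot": [0,0,0]}]}}

```text
t: 33.25
tool_pos: [501.2, 75.3, 28.5]
orientation: [[0.181, 0.984, 0.004], [0.984, -0.181, 0.0], [0.001, 0.003, -1.0]]
contact_force: [1.9, 4.4, -1.2]
grip_width: 0.0
finger_force: 2.5
```

```bash
python3 lv.py
```

```text
TCP [501.2  75.3  28.5] yaw 79.6 Ftool [4.6 1.1 1.2] finger 2.48 pivot in tool [-17.6  96.6] rad 98.2 theta~ 173.1
```

The lever end takes about 5 N, which is snug. I back off, rise and do a last look.

Request:
{"fn": "apply_moves", "kwargs": {"plan": [{"claw": 0,"translation": [2,0,0],"delta_rot": [0,0,0]},{"claw": 0,"translation": [5,0,0],"delta_rot": [0,0,0]},{"claw": 0,"translation": [8,0,-5],"delta_rot": [0,0,0]},{"claw": 0,"translation": [0,0,-25],"delta_rot": [0,0,0]},{"claw": 0,"translation": [0,0,-35],"delta_rot": [0,0,0]},{"claw": 0,"translation": [10,0,-40],"delta_rot": [0,0,0]},{"claw": 0,"translation": [30,-30,-30],"delta_rot": [0,0,0]},{"claw": 0,"translation": [30,-30,0],"delta_rot": [0,0,0]},{"claw": 0,"translation": [20,-30,0],"delta_rot": [0,0,0]},{"claw": 0,"translation": [0,0,0],"delta_rot": [0,0,0]},{"claw": 0,"translation": [0,0,0],"delta_rot": [0,0,0]}]}}

```text
t: 34.62
tool_pos: [431.6, 193.6, 163.5]
orientation: [[0.182, 0.983, 0.004], [0.983, -0.182, -0.001], [-0.0, 0.004, -1.0]]
contact_force: [1.1, 0.0, 0.1]
grip_width: 0.002
finger_force: 0.0
```

```bash
python3 - <<'E'
from h import *
d=cam("top"); f=d["frame"][:,:,::-1]
a=cv2.resize(f[145:255,275:380],None,fx=5,fy=5,interpolation=cv2.INTER_CUBIC)
d=cam("scene"); f=d["frame"][:,:,::-1]
u=w2px(d,[[610,40,40]])[0].astype(int); x,y=u[0]-60,u[1]-60
b=cv2.resize(f[y:y+110,x:x+130],None,fx=2,fy=2,interpolation=cv2.INTER_CUBIC)
c=np.zeros((550,800,3),np.uint8); c[:,:525]=a; c[:220,530:790]=b; cv2.imwrite("pics/z.png",c)
E
```

```text
(no output)
```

View pics/z.png

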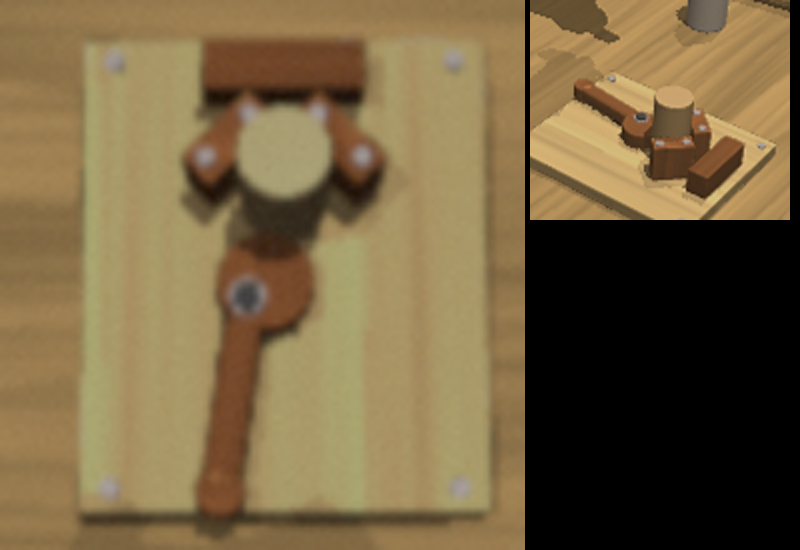

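The blank (top centre about (284,152)) is upright in the V. The cam at (265,285) bears on it and the lever points out of the mouth to (220,495). The robot is clear, so I hand in.

```bash
python3 -c "
from rig import sign_off
print(sign_off())"
```

```text
the job is handed in; nothing more can be done
None
```

The tall thick blank stands upright in the V, bearing on both faces, and the cam lever is swung round to snug (about 5 N at its end); the job was handed in at about 35 s with the robot clear, and no verdict came back.

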